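Turn the cup mouth-up in the cup turner

ROBOT

A 6-joint arm with a two-finger parallel gripper is mounted at the origin on a cart in front of the work surface, level with it; the furniture and walls round the work are solid. World frame = base frame: x ahead of the robot, y to its left, z up, the work surface at z = 0. Lengths are in m, angles in rad, forces in N, time in s.
With the tool pointing down it reaches from about 0.3 to 0.75 m from the base axis. Payload 8.5 kg.
Tool frame: the origin (TCP) lies at the very end of the fingers, on their centre line; the grasp point (between the pads) lies 19 mm behind it; y points along the fingers, x is the direction in which the jaws open and shut, and the axes are right-handed (so a half turn about y gives the same grasp; the last joint's range is limited). The gripper opens to 88 mm and grips with 3 to 60 N. Pads are 18 mm wide; open, the fingers measure 123 mm over their backs; the gripper's body (75 mm by 187 mm) begins 45 mm behind the grasp point.
Start: joints at [-1.323, 0.381, 1.297, -0, 1.464, -0.215], TCP at [0.246, -0.492, 0.239] pointing down, gripper open.
Joint ranges: [-3.11, 3.11], [-0.89, 2.33], [0.22, 2.48], [-1.42, 4.56], [0.17, 2.85], [-2.88, 2.88]. Speed limits (rad/s): [2.39, 2.39, 3.14, 3.14, 3.14, 3.14].

INTERFACE

Orientations are given as a unit quaternion [x, y, z, w].
In Python, from rig import arm, vision, order gives the robot as it stands.
- The arm moves only by the shell command python3 -m handwheel 'ROWS'. ROWS is JSON, a list of rows, each a list of 5 numbers: the shift along the tool's x, y, z as a fraction of full scale, then the turn about the tool's y as a fraction of full scale, then the opening, from 0 (shut) to 1 (fully open). A call has 1 to 5 rows; each row shifts and turns the commanded pose from where the row before left it, along the tool's axes as they then stand; what a row does not reach is not made up. Full scale, the value 1, is 100 mm for a shift and 180 degrees for a turn. A row lasts 1/8 s, in which the tool goes at most 62.5 mm and 10.7 degrees, less where a joint would pass 70% of its speed; a pose out of reach is approached as far as the arm can. A call with a number of a shift or a turn outside -1 to 1 is refused whole. A call with a gripper value outside its range is refused whole. The fingers move at their own pace and stop on an object; the grip force is fixed at half the most. Time passes only in rows, so rows that do not move let the fingers close. It gives the time, the measured TCP pose, the force and the opening at its end, in the units of the state.
- arm.get_state(): the state, without advancing time (a new reading comes with each control period).
- vision.capture(name): name is "side" or "top"; returns a dict with "image" (420x560x3 uint8, red, green, blue), "K" (3x3 intrinsics, pixels), "extrinsics" (4x4, takes a point from world to camera coordinates). Camera axes: x right, y down, z forward; pixel columns grow to the right and rows downward; lengths in m; the calibration is good to about 2 mm. A picture is of the moment at which its call begins. There is no depth.
- order.finish_job(): hands the job in, once; it reports no verdict.
The state is a dict: "time": time; "joint_pos": joint angles; "qvel": joint speeds; "tau": joint torques, N m; "tool_pos": TCP position; "tcp_rot": TCP orientation; "ft_force": force on the tool from outside, world axes, zero at the start; "torque": the same for the moment, N m; "width": finger opening in m.
Only numpy, scipy, OpenCV 4.12 (cv2) and the standard library are available. Lean on these libraries where they do the work, as an engineer would, in place of code of your own. Each camera call takes 0.05 s, during which the arm holds its last target. There are 200 camera calls.

TASK

The unglazed cup has its foot waxed and must stand mouth-up for glazing: use the cup turner. Push the cup along the infeed board into the cradle, home against the stops, and swing the lever right over to its other rest, easing it down rather than letting it slam. Then slide the cup out (fingers reach down through the slot into its mouth) to stand on the outfeed board, clear of the cradle, leaving the cradle turned over and the cup already there undisturbed.

Things in the scene. Friction and masses are not known exactly. Their poses are not given: they have to be found in the camera images.
- turner: Cup turner, a fixed wooden bench fixture 150 mm (x) by 480 mm (y). Origin on the table under the cradle's middle. Cups travel along its +y: infeed board, cradle, outfeed board. Its -x side, towards the robot, is the lever side. Boards, rails, posts and the level lever reach at most 86 mm above the table, the level cradle 107 mm.
- infeed (a point): Point on the top of the infeed board, 38 mm above the table, 130 mm before the turning axis; axes as the turner's. The board runs from y -220 to -45 mm of the turner. Two smooth 6 mm steel wire guide rails 20 mm above it, 106 mm apart inside at the outer end, narrow to 69 mm before the cradle. They centre a cup that is pushed behind its own middle; pushed off-centre it can jam on them.
- outfeed (a point): Point on the top of the outfeed board, 36 mm above the table, 95 mm past the turning axis; axes as the turner's. The board runs from y +45 to +256 mm of the turner. Two 6 mm wire guide rails 40 mm above it stand 76 mm apart inside.
- cradle_centre (a point): Middle of the cradle on its turning axis (along the turner's x), 70 mm above the table; fixed, turner's axes. Smooth aluminium cage, inside 75 mm wide (x), 66 mm high, 76 mm long (y). At joint 0 its roof is a closed plate and its floor two 4 mm rails with a 40 mm slot between, open all along y; turned over, the slot is on top: fingers can go down through it into the cup and travel along it.
- cradle_stop (a point): Middle between two rubber stop posts (40 mm apart, full height) at the closed end of the cradle, 20.5 mm from the axis; turns with it. A cup home against them has its centre 7 mm off the axis towards the open end and stands out 3 mm there. The open end faces the infeed at joint 0, the outfeed when turned over.
- cradle (a joint): Cradle and lever angle, rad: 0 = lever level on its infeed-side rest, cradle open to the infeed; pi = lever level on its outfeed-side rest, cradle upside down. The lever goes up and over the top. Its weight holds it on either rest (under 0.2 N m to lift); let go past the top, it falls and slams. Keep it under 4.5 rad/s.
- handle_grip (a point): Middle of the red lever handle, a cylinder 16 mm thick, 52 mm long along the turner's x, 110 mm from the turning axis and 96.5 mm to the -x side of the cradle centre. It revolves freely on its pin, so a gripper pinching it from above (closing along the turner's y) can keep its orientation over the half circle. Use only this point's position.
- cup_centre (a point): Centre (half-way up) of the unglazed cup to be turned: 68 mm across the rim, 40 mm across the foot, 62 mm high, about 90 g; hollow, 58 mm wide inside, tapering over the lowest 23 mm to 36 mm at the 6 mm thick bottom. z axis from foot to mouth. Starts mouth-down on the infeed board. Mouth-up it tips if pushed at the rim: push low inside.
- cup: The same cup; origin in the middle of the underside of its foot, z from foot to mouth.
- done_cup_centre (a point): Centre of the smaller cup turned earlier (62 mm across, 55 mm high), standing mouth-up towards the far end of the outfeed board, its centre about 205 mm past the turning axis; z axis points from foot to mouth.
Mind the look-alikes: they are no part of the job. Leave any orange or turquoise look-alike of the cup alone.

How it is judged:
On the way, in this order (a step that is already met when the one before it is completed fails the run):
1. the cup stands mouth-down in the cradle, home against the stops (y of cup_centre in the frame of cradle_centre between -0.014 and 0 m and angle between cup_centre's own z axis and vertical above 3.02 rad and value of joint cradle below 0.1 rad), for 0.2 s.
2. the cradle is turned right over with the cup inside it, mouth-up (value of joint cradle above 3.04 rad and angle between cup_centre's own z axis and vertical below 0.12 rad and y of cup_centre in the frame of cradle_centre between -0.004 and 0.02 m), for 0.2 s.
At the end, for the whole second after the job is handed in: The cup stands still, mouth-up and flat (within 0.06 rad) on the outfeed board between its guide rails, its centre at least 74 mm past the turning axis (rim clear of the cradle), and the cradle is still turned over (within 0.1 rad of its rest) (angle between cup_centre's own z axis and vertical below 0.06 rad and y of cup_centre in the frame of cradle_centre between 0.074 and 0.215 m and x of cup_centre in the frame of cradle_centre between -0.015 and 0.015 m and z of cup_centre in the frame of cradle_centre between -0.007 and 0.001 m and linear speed of cup below 0.01 m/s and value of joint cradle above 3.04 rad); the robot touches nothing.
It fails at once if the cradle is slammed over (faster than 4.5 rad/s) (velocity of joint cradle above 4.5 rad/s or velocity of joint cradle below -4.5 rad/s).
It fails at once if the cup already on the outfeed board is disturbed (moved more than 10 mm) (distance of done_cup_centre from where it was at the start of the episode above 0.01 m).
It also fails if it takes over 69 s, if anything falls off the work surface, if the arm or the gripper's body presses on something with over 40 N, if the wrist force passes 120 N, or if a joint passes its speed limit or range.

## Working session

There is one attempt and no reset: what is moved stays moved. The work goes in short steps, Python scripts to look and compute and a shell command to move; the robot and the scene stay as the last step left them, time stands still between calls to the robot, and variables do not carry over. Pictures are saved under pics/ and viewed, about 8 in all and at most 12, crops included, and the job is handed in when it is done.

```bash
mkdir -p pics; ls; python3 - <<'E'
from rig import arm, vision
import cv2,numpy as np
for n in("side","top"):
    c=vision.capture(n); cv2.imwrite(f"pics/{n}0.png",c["image"][:,:,::-1]); print(n,c["K"].tolist(),np.round(c["extrinsics"],4).tolist())
s=arm.get_state(); print({k:np.round(v,3).tolist() for k,v in s.items()})
E
```

```text
pics
side [[445.95405718960654, 0.0, 286.3516681176001], [0.0, 445.95405718960654, 208.1186493798399], [0.0, 0.0, 1.0]] [[-0.8873, -0.4606, 0.0231, 0.3456], [-0.2818, 0.5017, -0.8178, 0.3259], [0.3651, -0.7322, -0.575, 0.9543], [0.0, 0.0, 0.0, 1.0]]
top [[493.30529689596693, 0.0, 277.11086134358004], [0.0, 493.30529689596693, 216.23811951364615], [0.0, 0.0, 1.0]] [[-0.0097, -0.9998, -0.0167, -0.2072], [-0.9978, 0.0108, -0.0661, 0.5194], [0.0663, 0.016, -0.9977, 1.5548], [0.0, 0.0, 0.0, 1.0]]
{'time': 0.1, 'joint_pos': [-1.323, 0.381, 1.298, 0.0, 1.464, -0.215], 'qvel': [-0.001, -0.002, -0.003, 0.001, -0.001, 0.0], 'tau': [0.003, -43.865, -22.491, 0.071, 0.034, -0.0], 'tool_pos': [0.246, -0.492, 0.238], 'tcp_rot': [-0.601, 0.372, -0.372, 0.602], 'ft_force': [0.109, -0.479, -0.224], 'torque': [-0.051, 0.006, -0.007], 'width': 0.088}
```

View pics/side0.png

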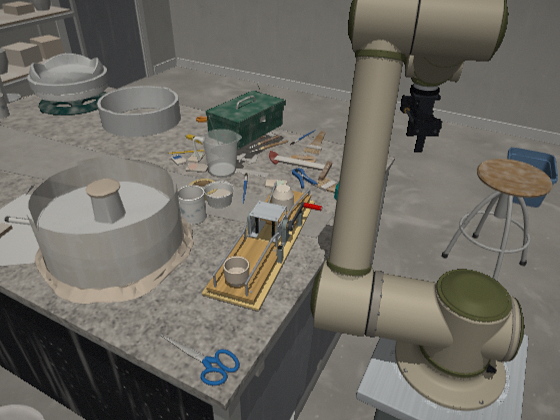

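View pics/top0.png

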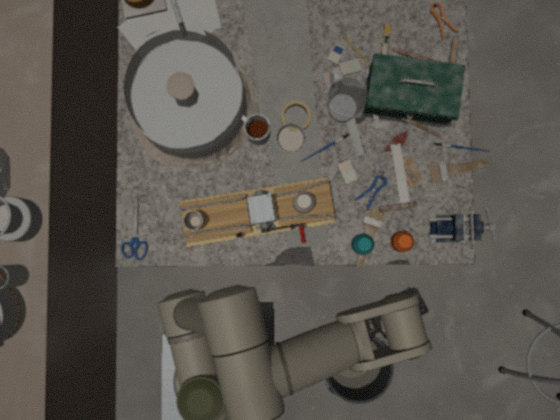

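Side view: the turner runs from about (235,290) at the outfeed to (285,190) at the infeed, with the red handle at (313,207). Top view: the cup on the infeed is near (304,203), the done cup near (195,220), the cradle (262,208) and the handle (303,233). The look-alikes, turquoise (363,243) and orange (402,241), stand off the fixture. I'll confirm with an enlarged crop.

```bash
python3 - <<'E'
import cv2,numpy as np
a=cv2.imread("pics/top0.png")[170:260,170:345]; b=cv2.imread("pics/side0.png")[170:310,195:335]
a=cv2.resize(a,None,fx=4.5,fy=4.5,interpolation=2)
cv2.imwrite("pics/c1.png",np.clip(a*1.6,0,255).astype('uint8'))
cv2.imwrite("pics/c2.png",cv2.resize(b,None,fx=4.2,fy=4.2,interpolation=2))
E
```

```text
(no output)
```

View pics/c1.png

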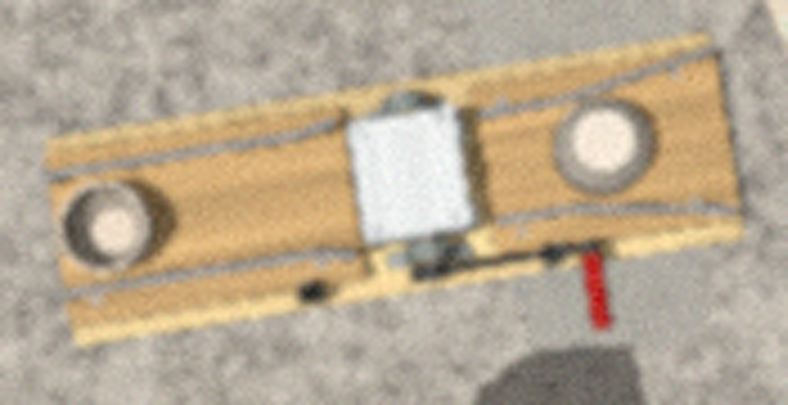

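View pics/c2.png

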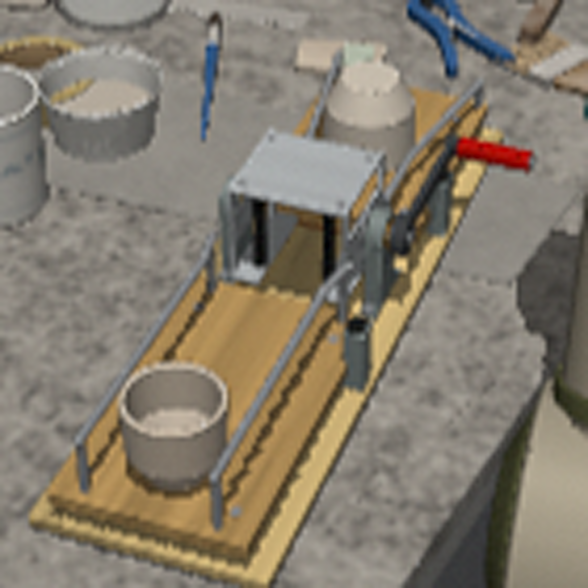

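Top crop, in full-image pixels: cup foot (304.4,201.6), roof middle (261.6,208.7), handle (302.7,234.4), done cup rim (194,220). Only one cup stands mouth-down on the infeed between the rails, in unglazed beige, so it is the one meant. The orange and turquoise cups are off the fixture. Next I fit the turner pose.

```bash
cat > h.py <<'E'
import numpy as np
from scipy.optimize import least_squares
cal={'side':(np.array([[445.954,0,286.3517],[0,445.954,208.1186],[0,0,1]]),np.array([[-0.8873,-0.4606,0.0231,0.3456],[-0.2818,0.5017,-0.8178,0.3259],[0.3651,-0.7322,-0.575,0.9543]])),
'top':(np.array([[493.3053,0,277.1109],[0,493.3053,216.2381],[0,0,1]]),np.array([[-0.0097,-0.9998,-0.0167,-0.2072],[-0.9978,0.0108,-0.0661,0.5194],[0.0663,0.016,-0.9977,1.5548]]))}
def proj(c,P):
    K,E=cal[c]; q=K@(E@np.append(P,1)); return q[:2]/q[2]
def ray(c,uv,z):
    K,E=cal[c]; R=E[:,:3]; o=-R.T@E[:,3]; d=R.T@np.linalg.inv(K)@[*uv,1]; return o+d*(z-o[2])/d[2]
E
python3 - <<'E'
from h import *
T=lambda x,y:('top',(170+x/4.5,170+y/4.5))
S=lambda x,y:('side',(195+x/4.2,170+y/4.2))
obs=[(T(48,138),(.075,.259,.012)),(T(75,343),(-.075,.259,.012)),(T(710,35),(.075,-.221,.012)),(T(743,240),(-.075,-.221,.012)),
(T(412,174),(0,0,.107)),(T(597,290),(-.0965,-.11,.07)),(S(308,173),(0,0,.107)),(S(495,154),(-.0965,-.11,.07)),(S(32,520),(.075,.259,.012)),(S(264,583),(-.075,.259,.012))]
def W(p,l): c,s=np.cos(p[2]),np.sin(p[2]); return np.array([p[0]+c*l[0]-s*l[1],p[1]+s*l[0]+c*l[1],l[2]])
f=lambda p:np.concatenate([proj(o[0],W(p,l))-o[1] for o,l in obs])
r=least_squares(f,[.45,-.2,0],loss='soft_l1'); p=r.x; print(p,np.degrees(p[2])); print(np.round(f(p).reshape(-1,2),1).tolist())
c,s=np.cos(p[2]),np.sin(p[2])
for n,o,z in(('cup',T(603,142),.1),('cup',S(372,78),.1),('done',T(108,225),.091),('done',S(175,398),.091),('roof',T(412,174),.107),('roof',S(308,173),.107),('handle',T(597,290),.07),('handle',S(495,154),.07)):
    w=ray(*o,z); d=w[:2]-p[:2]; print(n,w.round(4),'local',round(c*d[0]+s*d[1],4),round(-s*d[0]+c*d[1],4))
from rig import arm; from scipy.spatial.transform import Rotation as R
print(R.from_quat(arm.get_state()['tcp_rot']).as_matrix().round(3))
E
```

```text
[ 0.53446548 -0.16763275  0.14548078] 8.335434936426498
[[-1.0, -0.1], [-0.3, 0.7], [-0.1, -0.5], [0.1, 0.2], [0.0, -0.0], [-0.2, 0.6], [-0.0, -1.7], [0.2, -0.4], [-1.4, -1.3], [0.7, 0.0]]
cup [ 0.5551 -0.2954  0.1   ] local 0.0019 -0.1294
cup [ 0.5523 -0.2909  0.1   ] local -0.0002 -0.1246
done [0.5035 0.0388 0.091 ] local -0.0007 0.2087
done [0.5001 0.0457 0.091 ] local -0.0031 0.2161
roof [ 0.5345 -0.1675  0.107 ] local 0.0 0.0001
roof [ 0.5305 -0.1606  0.107 ] local -0.0029 0.0075
handle [ 0.4569 -0.2911  0.07  ] local -0.0946 -0.1109
handle [ 0.4546 -0.2885  0.07  ] local -0.0965 -0.108
[[ 0.446 -0.     0.895]
 [-0.895  0.001  0.446]
 [-0.001 -1.     0.   ]]
```

The turner fits at (0.534, -0.168) with yaw 8.3°. A turn of +18.2° puts tool x along turner -y and tool z along turner +x.

```bash
cat > loc.py <<'E'
import sys,numpy as np
from rig import arm; from scipy.spatial.transform import Rotation as R
p=np.array([.5345,-.1676,0]); Rt=R.from_euler('z',.1455).as_matrix()
s=arm.get_state(); M=R.from_quat(s['tcp_rot']).as_matrix(); t=s['tool_pos']
print('t',round(s['time'],2),'local',(Rt.T@(np.array(t)-p)).round(4),'yawErr deg',np.degrees(np.arctan2(*(Rt.T@M[:,0])[:2])-np.pi).round(2),'F local',(Rt.T@np.array(s['ft_force'])).round(1),'w',round(s['width'],4))
if len(sys.argv)>3:
    d=M.T@(p+Rt@np.array(sys.argv[1:4],float)-t); print('rows units to target',(d*10).round(3))
E
python3 -m handwheel '[[0,0,0,0.051,0],[0,0,0,0.05,0],[0,0,0.5,0,0],[0,0,0.5,0,0],[0,0,0.5,0,0]]'; python3 loc.py 0 -0.197 0.15
```

```text
time: 0.72
tool_pos: [0.3953, -0.47, 0.2384]
tcp_rot: [-0.535, 0.463, -0.462, 0.535]
ft_force: [0.3, -1.1, -0.2]
width: 0.0402
t 0.72 local [-0.1815 -0.279   0.2384] yawErr deg -359.98 F local [ 0.2 -1.1 -0.2] w 0.0402
rows units to target [-0.82   0.884  1.815]
```

```bash
python3 -m handwheel '[[-0.2,0,0.45,0,0],[-0.2,0,0.45,0,0],[-0.21,0,0.45,0,0],[-0.21,0.1,0.465,0,0],[0,0.4,0,0,0]]'; python3 loc.py 0 -0.197 0.056
```

```text
time: 1.35
tool_pos: [0.5648, -0.361, 0.1893]
tcp_rot: [-0.536, 0.46, -0.463, 0.536]
ft_force: [-0.7, -0.9, -1.6]
width: 0.0003
t 1.35 local [ 0.0019 -0.1957  0.1893] yawErr deg -0.25 F local [-0.8 -0.8 -1.6] w 0.0003
rows units to target [ 0.009  1.333 -0.023]
```

```bash
python3 -m handwheel '[[0,0.4,-0.02,0,0],[0,0.4,0,0,0],[0,0,0,0,0]]'; python3 loc.py 0 -0.197 0.056; cat > pic.py <<'E'
import sys,cv2,numpy as np
from rig import vision
a=vision.capture("top")["image"][170:260,190:345,::-1]; b=vision.capture("side")["image"][150:310,195:335,::-1]
a=cv2.resize(a,(620,360),interpolation=2); b=cv2.resize(b,(525,600),interpolation=2)
if sys.argv[2]=='s': o=b
elif sys.argv[2]=='t': o=a
else:
    a=cv2.resize(a,(420,244)); b=cv2.resize(b,(378,432)); o=np.zeros((432,798,3),'uint8'); o[:244,:420]=np.clip(a*1.5,0,255); o[:,420:]=b
cv2.imwrite("pics/"+sys.argv[1],o)
E
python3 pic.py p1.png b
```

```text
time: 1.72
tool_pos: [0.5586, -0.3622, 0.1057]
tcp_rot: [-0.535, 0.465, -0.46, 0.535]
ft_force: [0.2, -0.6, 1.8]
width: 0.0003
t 1.73 local [-0.0044 -0.196   0.1057] yawErr deg -360.0 F local [ 0.1 -0.7  1.8] w 0.0003
rows units to target [0.012 0.497 0.046]
```

View pics/p1.png

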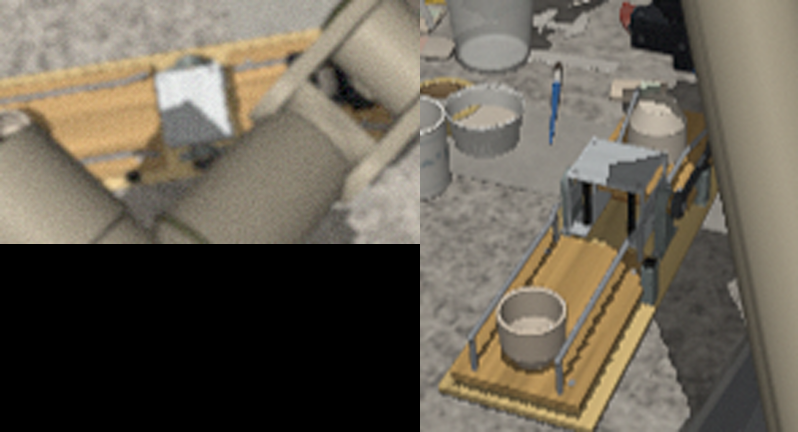

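The arm hides the infeed in both views, with the cup untouched at about (655,125) in the side half. I lower behind the cup by the numbers.

```bash
python3 -m handwheel '[[0.02,0.3,0.04,0,0],[0,0.19,0,0,0],[0,0,0,0,0],[0,0,0,0,0]]'; python3 loc.py 0 -0.0585 0.056
```

```text
time: 2.33
tool_pos: [0.5646, -0.3653, 0.0619]
tcp_rot: [0.535, -0.461, 0.464, -0.535]
ft_force: [1.0, -0.1, 0.0]
width: 0.0004
t 2.33 local [ 0.0011 -0.2     0.0619] yawErr deg -360.0 F local [ 1.  -0.3  0. ] w 0.0004
rows units to target [-1.415  0.055 -0.012]
```

```bash
python3 -m handwheel '[[-0.1,0.05,-0.01,0,0],[-0.15,0,0,0,0],[-0.15,0,0,0,0],[-0.15,0,0,0,0],[-0.15,0,0,0,0]]'; python3 loc.py 0 -0.0585 0.056
```

```text
time: 2.95
tool_pos: [0.5527, -0.2943, 0.0549]
tcp_rot: [-0.535, 0.462, -0.462, 0.535]
ft_force: [0.1, -0.9, -0.5]
width: 0.0004
t 2.95 local [-0.0004 -0.128   0.0549] yawErr deg -0.01 F local [-0.1 -0.9 -0.5] w 0.0004
rows units to target [-0.695 -0.011  0.004]
```

```bash
python3 -m handwheel '[[-0.15,0,0,0,0],[-0.15,0,0,0,0],[-0.15,0,0,0,0],[0,0,0,0,0]]'; python3 loc.py 0 -0.0585 0.056
```

```text
time: 3.45
tool_pos: [0.5461, -0.2497, 0.0547]
tcp_rot: [-0.535, 0.462, -0.462, 0.535]
ft_force: [-0.6, 0.9, 0.5]
width: 0.0007
t 3.45 local [-0.0004 -0.0829  0.0547] yawErr deg -0.06 F local [-0.5  1.   0.5] w 0.0007
rows units to target [-0.244 -0.013  0.004]
```

```bash
python3 -m handwheel '[[-0.08,0,0,0,0],[-0.08,0,0,0,0],[-0.05,0,0,0,0],[0,0,0,0,0],[0,0,0,0,0]]'; python3 loc.py 0 -0.0585 0.056;  python3 -m handwheel '[[-0.02,0,0,0,0],[0,0,0,0,0]]'; python3 loc.py 0 -0.0585 0.056; python3 pic.py p2.png s
```

```text
time: 4.08
tool_pos: [0.5433, -0.2303, 0.0548]
tcp_rot: [-0.535, 0.462, -0.462, 0.535]
ft_force: [-0.6, 0.7, 0.2]
width: 0.0005
t 4.08 local [-0.0004 -0.0633  0.0548] yawErr deg -360.0 F local [-0.5  0.8  0.2] w 0.0005
rows units to target [-0.048 -0.012  0.004]
time: 4.32
tool_pos: [0.5429, -0.2283, 0.0548]
tcp_rot: [0.535, -0.462, 0.462, -0.535]
ft_force: [-0.2, -0.3, -0.4]
width: 0.0006
t 4.33 local [-0.0005 -0.0612  0.0548] yawErr deg -360.0 F local [-0.3 -0.2 -0.4] w 0.0006
rows units to target [-0.027 -0.012  0.005]
```

View pics/p2.png

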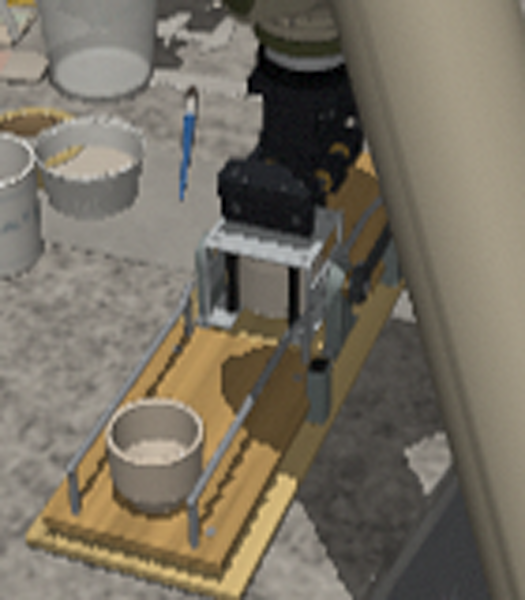

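The side picture shows the cup inside the cradle, visible between the stop posts at about (265,285). I push on gently until I feel the stops.

```bash
for i in 1; do python3 -m handwheel '[[-0.02,0,0,0,0],[0,0,0,0,0]]' | grep force; done; python3 loc.py; python3 -m handwheel '[[-0.02,0,0,0,0],[0,0,0,0,0]]' | grep force; python3 loc.py; python3 -m handwheel '[[-0.02,0,0,0,0],[0,0,0,0,0]]' | grep force; python3 loc.py
```

```text
ft_force: [-0.1, -1.2, -1.4]
t 4.67 local [-0.0005 -0.0591  0.0547] yawErr deg -0.01 F local [-0.3 -1.2 -1.4] w 0.0004
ft_force: [0.4, -0.8, -0.6]
t 4.92 local [-0.0004 -0.057   0.0548] yawErr deg -0.01 F local [ 0.3 -0.8 -0.6] w 0.0003
ft_force: [-0.0, -0.3, -0.4]
t 5.17 local [-0.0004 -0.055   0.0548] yawErr deg -0.0 F local [-0.1 -0.3 -0.4] w 0.0005
```

```bash
python3 -m handwheel '[[-0.02,0,0,0,0],[0,0,0,0,0]]' | grep force; python3 loc.py; python3 -m handwheel '[[-0.02,0,0,0,0],[0,0,0,0,0]]' | grep force; python3 loc.py
```

```text
ft_force: [-0.0, -2.0, 0.5]
t 5.42 local [-0.0004 -0.0534  0.0549] yawErr deg -0.0 F local [-0.3 -2.   0.5] w 0.0003
ft_force: [-1.1, -8.1, 2.0]
t 5.67 local [-0.0003 -0.0527  0.0554] yawErr deg -359.99 F local [-2.3 -7.8  2. ] w 0.0002
```

```bash
python3 -m handwheel '[[0.25,0,0,0,0],[0.3,-0.1,0,0,0],[0,-0.5,0,0,0.5],[0,-0.5,-0.4,0,0.5],[0,0,-0.55,0,0.5]]'; python3 loc.py -0.0965 -0.109 0.12;python3 pic.py p3.png b
```

```text
time: 6.3
tool_pos: [0.4569, -0.2871, 0.1666]
tcp_rot: [0.535, -0.459, 0.464, -0.535]
ft_force: [-0.2, -1.9, -0.4]
width: 0.0282
t 6.3 local [-0.0941 -0.107   0.1666] yawErr deg -0.09 F local [-0.4 -1.8 -0.4] w 0.0282
rows units to target [ 0.017  0.466 -0.026]
```

View pics/p3.png

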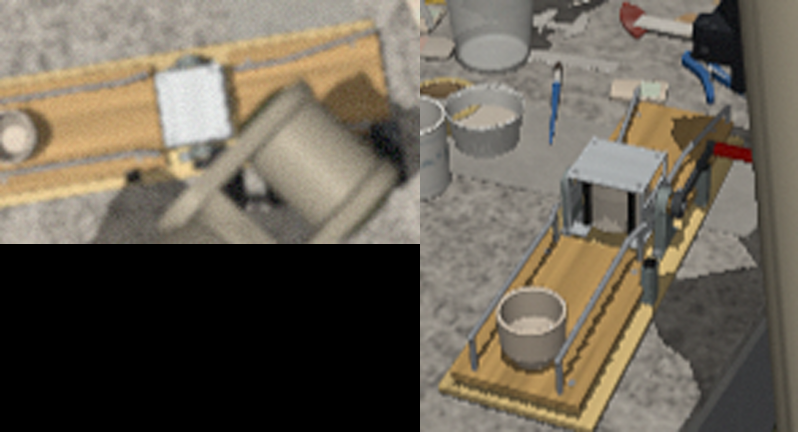

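The cup is in the cradle and the infeed is empty. I enlarge the open end to check that it is fully home.

```bash
python3 - <<'E'
import cv2,numpy as np
from rig import vision
def avg(n,k=6): return np.mean([vision.capture(n)["image"][:,:,::-1].astype(float) for _ in range(k)],0)
a=cv2.imread("pics/top0.png"); t=avg("top"); s=avg("side",2)
sl=np.s_[190:228,244:284]; f=lambda i:cv2.resize(np.clip(i[sl]*1.6,0,255).astype('uint8'),None,fx=10,fy=10,interpolation=2)
o=np.hstack([f(a.astype(float)),f(t)]); cv2.imwrite("pics/p4.png",o)
from h import *
R=lambda l:[.5345+np.cos(.1455)*l[0]-np.sin(.1455)*l[1],-.1676+np.sin(.1455)*l[0]+np.cos(.1455)*l[1],l[2]]
for l in [(0,-.038,.107),(0,-.041,.04),(0,-.041,.075),(0,-.048,.04),(0,-.048,.075)]: u=proj('top',R(l)); print(l,((u-[244,190])*10).round()+[400,0])
E
```

```text
(0, -0.038, 0.107) [701. 167.]
(0, -0.041, 0.04) [715. 183.]
(0, -0.041, 0.075) [713. 174.]
(0, -0.048, 0.04) [737. 180.]
(0, -0.048, 0.075) [735. 171.]
```

View pics/p4.png

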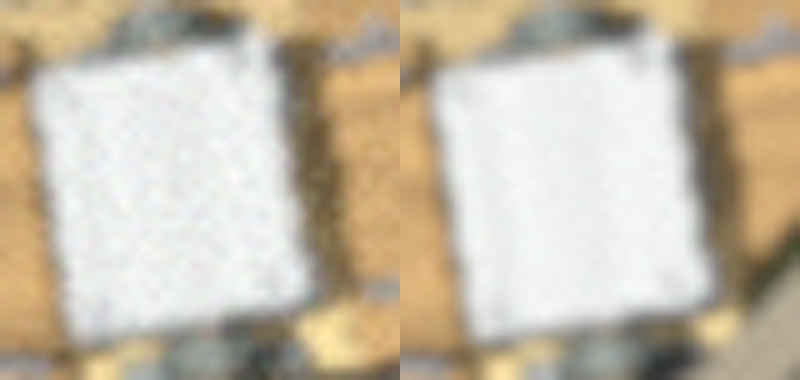

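The plate is about 70 mm long and its open edge lies about 3 mm further on than I had modelled. So the origin moves about +2.5 mm in y. With that, the contact fits the cup being home, and a sliver of about 3 mm shows past the plate. I go on to the handle.

```bash
python3 -m handwheel '[[0,0.4,-0.02,0,0.5],[0,0.4,0,0,0.5],[0,0.36,0,0,0.5],[0,0,0,0,0.5],[0,0,0,0,0.5]]'; python3 loc.py -0.0965 -0.1075 0.051
```

```text
time: 7.42
tool_pos: [0.4551, -0.2871, 0.0487]
tcp_rot: [0.535, -0.462, 0.463, -0.535]
ft_force: [0.0, 0.0, 0.2]
width: 0.0443
t 7.42 local [-0.0958 -0.1067  0.0487] yawErr deg -0.02 F local [0.  0.  0.2] w 0.0443
rows units to target [ 0.008 -0.023 -0.007]
```

```bash
python3 -m handwheel '[[0.01,-0.02,0,0,0.3],[0,0,0,0,0],[0,0,0,0,0],[0,0,0,0,0],[0,0,0,0,0]]'; python3 loc.py -0.0965 -0.1075 0.051
```

```text
time: 8.05
tool_pos: [0.4551, -0.2898, 0.0503]
tcp_rot: [0.536, -0.461, 0.464, -0.534]
ft_force: [-0.2, -8.0, -1.4]
width: 0.0145
t 8.05 local [-0.0963 -0.1094  0.0503] yawErr deg -359.99 F local [-1.4 -7.9 -1.4] w 0.0145
rows units to target [-0.019 -0.008 -0.002]
```

The handle is gripped at 14.5 mm. Now the arc, in 10° rows.

```bash
python3 -m handwheel '[[0.01,-0.19,0,0,0],[-0.05,-0.185,0,0,0],[-0.08,-0.175,0,0,0],[-0.11,-0.155,0,0,0],[-0.135,-0.135,0,0,0]]'; python3 loc.py -0.0965 -0.0707 0.1353
```

```text
time: 8.68
tool_pos: [0.4491, -0.2507, 0.1344]
tcp_rot: [-0.535, 0.462, -0.462, 0.535]
ft_force: [2.1, 3.4, -3.7]
width: 0.0146
t 8.68 local [-0.0965 -0.0699  0.1344] yawErr deg -359.99 F local [ 2.6  3.  -3.7] w 0.0146
rows units to target [ 0.008 -0.009  0.   ]
```

```bash
python3 -m handwheel '[[-0.155,-0.11,0,0,0],[-0.175,-0.08,0,0,0],[-0.185,-0.05,0,0,0],[-0.19,-0.015,0,0,0],[-0.19,0.015,0,0,0]]'; python3 loc.py -0.0965 0.0191 0.1593
```

```text
time: 9.3
tool_pos: [0.4359, -0.1617, 0.1581]
tcp_rot: [0.535, -0.462, 0.462, -0.535]
ft_force: [-0.3, 1.0, -1.9]
width: 0.0142
t 9.3 local [-0.0967  0.0201  0.1581] yawErr deg -0.01 F local [-0.1  1.  -1.9] w 0.0142
rows units to target [ 0.01  -0.012  0.002]
```

```bash
python3 -m handwheel '[[-0.185,0.05,0,0,0],[-0.175,0.08,0,0,0],[-0.155,0.11,0,0,0],[-0.135,0.135,0,0,0],[-0.11,0.155,0,0,0]]'; python3 loc.py -0.0965 0.0953 0.105
```

```text
time: 9.93
tool_pos: [0.4245, -0.0861, 0.1038]
tcp_rot: [-0.535, 0.463, -0.462, 0.535]
ft_force: [-0.2, -4.3, -3.9]
width: 0.0144
t 9.93 local [-0.097   0.0966  0.1038] yawErr deg -0.02 F local [-0.8 -4.2 -3.9] w 0.0144
rows units to target [ 0.013 -0.012  0.005]
```

```bash
python3 -m handwheel '[[-0.075,0.175,0,0,0],[-0.04,0.17,0,0,0],[-0.01,0.09,0,0,0],[0,0.05,0,0,0],[0,0.03,0,0,0]]'; python3 loc.py -0.0965 0.11 0.051; python3 -m handwheel '[[0,0.02,0,0,0],[0,0,0,0,0]]'; python3 loc.py -0.0965 0.11 0.051
```

```text
time: 10.55
tool_pos: [0.4222, -0.0725, 0.0521]
tcp_rot: [-0.534, 0.464, -0.461, 0.536]
ft_force: [2.2, 14.2, -0.2]
width: 0.014
t 10.55 local [-0.0973  0.1103  0.0521] yawErr deg -359.97 F local [ 4.2 13.7 -0.2] w 0.014
rows units to target [0.004 0.011 0.008]
time: 10.8
tool_pos: [0.4222, -0.0725, 0.0502]
tcp_rot: [-0.534, 0.464, -0.461, 0.536]
ft_force: [3.1, 13.6, -1.0]
width: 0.0143
t 10.8 local [-0.0973  0.1104  0.0502] yawErr deg -359.97 F local [ 5. 13. -1.] w 0.0143
rows units to target [ 0.004 -0.008  0.008]
```

```bash
python3 -m handwheel '[[0.03,0.02,0,0,0],[0,0,0,0,0]]'; python3 loc.py -0.0965 0.11 0.051; python3 -m handwheel '[[0,0,0,0,0.35],[0,0,0,0,0.35],[0,0,0,0,0.35]]'; python3 loc.py -0.0965 0.11 0.12
```

```text
time: 11.05
tool_pos: [0.4219, -0.0728, 0.0482]
tcp_rot: [-0.533, 0.466, -0.46, 0.536]
ft_force: [5.5, 34.3, 4.6]
width: 0.0138
t 11.05 local [-0.0977  0.1101  0.0482] yawErr deg -359.9 F local [10.4 33.1  4.6] w 0.0138
rows units to target [ 0.001 -0.028  0.012]
time: 11.42
tool_pos: [0.4238, -0.0782, 0.049]
tcp_rot: [0.535, -0.462, 0.462, -0.535]
ft_force: [-0.4, -0.5, -0.1]
width: 0.0308
t 11.43 local [-0.0966  0.1045  0.049 ] yawErr deg -0.0 F local [-0.5 -0.4 -0.1] w 0.0308
rows units to target [-0.055 -0.71   0.001]
```

```bash
python3 -m handwheel '[[-0.05,0,0,0,0.5],[0,-0.3,0,0,0.5],[0,-0.5,0,0,0.5],[0,-0.5,0,0,0],[0.2,0,-0.5,0,0]]'; python3 -m handwheel '[[0,0,-0.5,0,0],[0,0,0,0,0]]'; python3 loc.py; python3 pic.py p5.png s
```

```text
time: 12.05
tool_pos: [0.3787, -0.101, 0.182]
tcp_rot: [-0.535, 0.458, -0.464, 0.536]
ft_force: [-0.0, -1.1, -0.2]
width: 0.0266
time: 12.3
tool_pos: [0.3249, -0.1074, 0.1791]
tcp_rot: [0.534, -0.463, 0.463, -0.534]
ft_force: [0.4, -0.4, 0.7]
width: 0.0057
t 12.3 local [-0.1986  0.09    0.1791] yawErr deg -359.83 F local [ 0.4 -0.5  0.7] w 0.0057
```

View pics/p5.png

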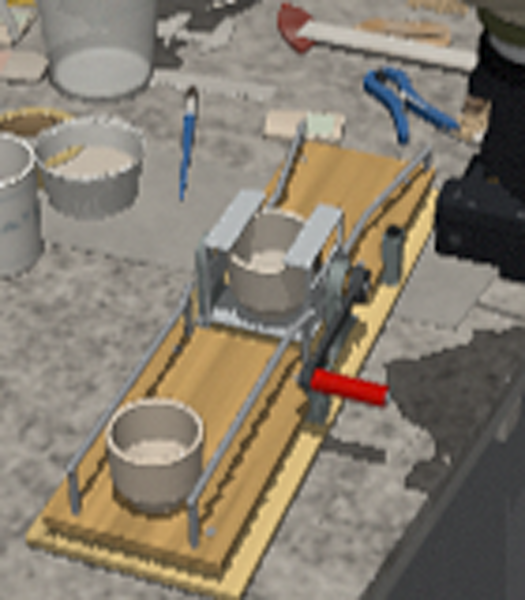

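The picture shows the cradle turned over with the lever on its outfeed rest (345,385). The cup is mouth-up in the cradle at (270,260), and the done cup is unmoved at (155,455). Next I reach down through the slot.

```bash
python3 -m handwheel '[[0.28,0,0.5,0,0],[0.28,0,0.5,0,0],[0.28,0,0.5,0,0],[0,0,0.48,0,0],[0,0,0,0,0]]'; python3 loc.py 0 0.006 0.115
```

```text
time: 13.02
tool_pos: [0.5382, -0.1612, 0.1776]
tcp_rot: [-0.536, 0.462, -0.461, 0.536]
ft_force: [-0.8, 0.2, -0.7]
width: 0.0004
t 13.03 local [0.0046 0.0058 0.1776] yawErr deg -0.16 F local [-0.8  0.3 -0.7] w 0.0004
rows units to target [-0.002  0.626 -0.046]
```

```bash
python3 -m handwheel '[[0,0.3,-0.01,0,0],[0,0.3,0,0,0],[0,0,0,0,0],[0,0,0,0,0]]'; python3 loc.py 0 0.006 0.053; python3 pic.py p6.png s
```

```text
time: 13.52
tool_pos: [0.5346, -0.1623, 0.1201]
tcp_rot: [-0.535, 0.462, -0.463, 0.535]
ft_force: [-0.3, 0.2, 0.5]
width: 0.0003
t 13.53 local [0.0009 0.0052 0.1201] yawErr deg -0.02 F local [-0.2  0.2  0.5] w 0.0003
rows units to target [-0.008  0.671 -0.01 ]
```

View pics/p6.png

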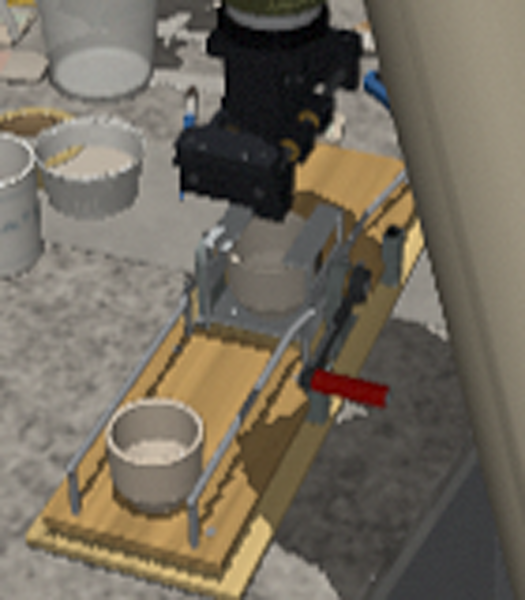

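The gripper is over the cradle, its body at (240,170) hiding the fingers, and the numbers put it centred. I descend with force checks.

```bash
python3 -m handwheel '[[0,0.15,-0.01,0,0],[0,0.15,0,0,0],[0,0,0,0,0]]'|grep force;  python3 -m handwheel '[[0,0.15,0,0,0],[0,0.1,0,0,0],[0,0,0,0,0]]'|grep force; python3 loc.py 0 0.006 0.053
```

```text
ft_force: [-0.2, 0.6, 0.7]
ft_force: [-0.3, -0.4, 0.5]
t 14.38 local [-0.0008  0.0055  0.0631] yawErr deg -0.0 F local [-0.3 -0.4  0.5] w 0.0003
rows units to target [-0.004  0.101  0.008]
```

```bash
python3 -m handwheel '[[0,0.09,0.01,0,0],[0,0,0,0,0],[-0.05,0,0,0,0],[-0.08,0,0,0,0],[-0.08,0,0,0,0]]'; python3 loc.py 0 0.1 0.053
```

```text
time: 15.0
tool_pos: [0.5311, -0.1408, 0.0553]
tcp_rot: [-0.535, 0.462, -0.462, 0.535]
ft_force: [0.5, -0.1, -0.3]
width: 0.0001
t 15.0 local [0.0005 0.027  0.0553] yawErr deg -0.01 F local [ 0.5 -0.2 -0.3] w 0.0001
rows units to target [-0.73   0.022 -0.005]
```

```bash
python3 -m handwheel '[[-0.1,0,0,0,0],[-0.1,0,0,0,0],[-0.1,0,0,0,0],[-0.1,0,0,0,0],[-0.1,0,0,0,0]]'; python3 loc.py 0 0.1 0.053
```

```text
time: 15.62
tool_pos: [0.5239, -0.0914, 0.0551]
tcp_rot: [0.535, -0.462, 0.462, -0.535]
ft_force: [-0.0, -1.3, -0.4]
width: 0.0
t 15.62 local [0.0005 0.077  0.0551] yawErr deg -0.0 F local [-0.2 -1.3 -0.4] w 0.0
rows units to target [-0.23   0.021 -0.005]
```

```bash
python3 -m handwheel '[[-0.1,0,0,0,0],[-0.1,0,0,0,0],[-0.06,0,0,0,0],[0,0,0,0,0],[0.06,0,0,0,0]]'; python3 loc.py 0 0.1 0.053; python3 -m handwheel '[[0,0,0,0,0],[0,-0.2,0,0,0],[0,-0.3,0,0,0],[0,-0.4,0,0,0],[0,-0.4,0,0,0]]';  python3 -m handwheel '[[0,0,-0.5,0,0],[0,0,-0.5,0,0],[0,0,-0.5,0,0],[0,0,0,0,0]]'; python3 loc.py; python3 pic.py p7.png b
```

```text
time: 16.25
tool_pos: [0.5211, -0.0724, 0.0551]
tcp_rot: [-0.535, 0.462, -0.462, 0.535]
ft_force: [-0.6, -0.3, -0.3]
width: 0.0007
t 16.25 local [0.0005 0.0962 0.0551] yawErr deg -0.02 F local [-0.7 -0.2 -0.3] w 0.0007
rows units to target [-0.038  0.021 -0.005]
time: 16.88
tool_pos: [0.5208, -0.0724, 0.1862]
tcp_rot: [0.535, -0.463, 0.462, -0.535]
ft_force: [-0.4, 0.2, 0.2]
width: 0.0004
time: 17.38
tool_pos: [0.3704, -0.094, 0.1852]
tcp_rot: [0.535, -0.463, 0.463, -0.534]
ft_force: [0.4, -0.3, -0.2]
width: 0.0002
t 17.38 local [-0.1517  0.0967  0.1852] yawErr deg -359.86 F local [ 0.3 -0.4 -0.2] w 0.0002
```

View pics/p7.png

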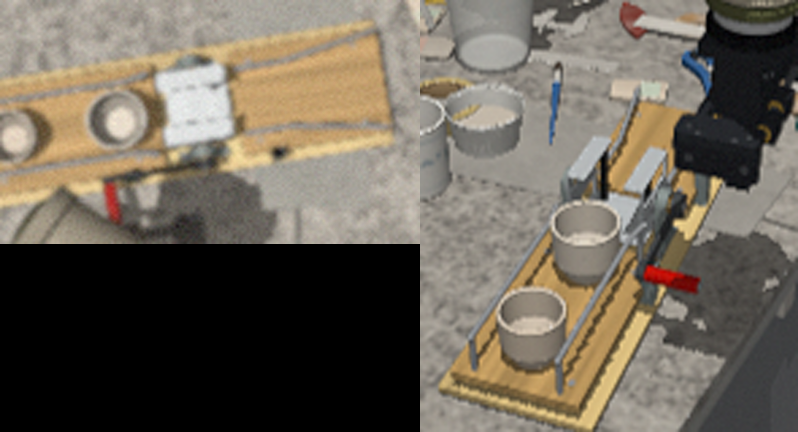

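The cup stands mouth-up on the outfeed, with its rim at (119,121) in the top half and (587,230) in the side half. The done cup, at (532,318), looks unmoved. I measure the position before handing in.

```bash
python3 - <<'E'
from h import *
c,s=np.cos(.1455),np.sin(.1455)
for v,uv in(('top',(233.9,214.6)),('side',(256.9,235.2))):
    d=ray(v,uv,.098)[:2]-[.5345,-.1676]; print(v,round(c*d[0]+s*d[1],4),round(-s*d[0]+c*d[1],4))
E
python3 - <<'E'
import cv2,numpy as np
from rig import vision
a=cv2.imread("pics/side0.png").astype(int)[250:290,215:255]; b=vision.capture("side")["image"][250:290,215:255,::-1].astype(int)
print("done-cup patch diff",abs(a-b).mean())
from rig import arm; print(arm.get_state()['ft_force'])
E
```

```text
top -0.004 0.0857
side -0.0089 0.104
done-cup patch diff 11.675416666666667
[0.02587823 0.13353674 0.68170481]
```

```bash
python3 - <<'E'
import cv2,numpy as np
from rig import vision
for n,(r0,r1,c0,c1) in (("side",(254,288,217,246)),("top",(208,233,183,207))):
    t=cv2.imread(f"pics/{n}0.png")[r0:r1,c0:c1]; b=np.ascontiguousarray(vision.capture(n)["image"][:,:,::-1])
    m=cv2.matchTemplate(b,t,cv2.TM_CCOEFF_NORMED); _,v,_,l=cv2.minMaxLoc(m); print(n,round(v,3),l[0]-c0,l[1]-r0)
E
```

```text
side 0.999 0 0
top 0.989 0 0
```

The done cup has not shifted by even a pixel, so I hand the job in.

```bash
python3 -c "
from rig import order; print(order.finish_job())"
```

```text
the job is handed in; nothing more can be done
None
```

The job is done and handed in at about 17.5 s. I pushed the cup home in the cradle, where the force rose to 8 N against the stops. I then swung the lever over while gripped, at about 1.4 rad/s, and eased it onto its rest. Last, I slid the cup out onto the outfeed board from low inside its mouth.

**Last checks:**
- **Cup:** it stands mouth-up between the outfeed rails, clear of the cradle.
- **Cup position:** the two cameras disagree. The top view puts it 86 mm past the axis and 4 mm off centre. The side view gives 104 mm and 9 mm off, but its y readings ran about 5–7 mm high earlier. Both are inside the limits.
- **Cradle:** it is still turned over, with the lever on its outfeed rest.
- **Done cup:** it matches its first picture with no pixel shift in either view.
- **Arm:** it is clear of everything, reading about 0.7 N, which is sensor noise.

**What did not go as expected:**
- **Cup contact:** it came about 5 mm later than I calculated. I took it as home from the rising force and the roughly 3 mm of cup showing past the plate.
- **Lever set-down:** just before letting go of the lever, I briefly pulled about 33 N sideways on the handle by nudging the wrong way. The pictures show nothing moved.

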